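Pack a weld coupon square in the squaring jig

ROBOT

A 6-joint arm with a two-finger parallel gripper is mounted at the origin on a cart in front of the work surface, level with it; the furniture and walls round the work are solid. World frame = base frame: x ahead of the robot, y to its left, z up, the work surface at z = 0. Lengths are in m, angles in rad, forces in N, time in s.
With the tool pointing down it reaches from about 0.375 to 0.975 m from the base axis. Payload 3.8 kg.
Tool frame: the origin (TCP) lies midway between the tips of the shut fingers; the grasp point (between the pads) lies 19 mm behind it; z points along the fingers, y is the line along which they close (so a half turn about z gives the same grasp; the last joint's range is limited). The gripper opens to 85 mm and grips with 20 to 120 N. Pads are 22 mm wide; open, the fingers measure 114 mm over their backs; the gripper's body (76 mm by 85 mm) begins 54 mm behind the grasp point. The pads swing forward as they close: fully open they stand 13 mm farther back than shut.
Start: joints at [-0.037, 0.264, 1.604, -0, 1.274, -0.037], TCP at [0.675, -0, 0.231] pointing down, gripper open.
Joint ranges: [-2.63, 2.63], [-0.94, 2.18], [0.31, 2.57], [-1.31, 4.45], [0, 2.66], [-2.55, 2.55]. Speed limits (rad/s): [2.57, 2.57, 3.14, 3.14, 3.14, 3.14].

INTERFACE

Orientations are given as a rotation vector (axis times angle).
In Python, from workcell import bot, cams gives the robot as it stands.
- The arm moves only by the tool play_rows, never from a script. Its argument "rows" is a list of rows, each a list of 2 entries, a list of its own where there are three numbers: the shift along the tool's x, y, z scaled (see below), then the turn, a rotation vector about the tool's x, y, z scaled (see below). A call has 1 to 20 rows; each row is the pose to reach, as a shift and turn from the pose commanded when the call began, along the tool's axes at that moment; what a row does not reach only later rows make up. The controller multiplies each number of a shift by 250 mm and each number of a turn by 45 degrees. A row lasts 1/12 s, in which the tool goes at most 41.7 mm and 7.16 degrees, less where a joint would pass 70% of its speed; a pose out of reach is approached as far as the arm can. A call with a number of a shift or a turn outside -1 to 1 is refused whole. A call with a gripper value outside its range is refused whole. "claw" is the opening, from -1 (shut) to 1 (fully open), set as the call begins (left out, the last holds). The fingers move at their own pace and stop on an object; "newtons" is the grip in N (left out, the last holds). Time passes only in rows, so rows that repeat a pose let the fingers close. It gives the time, the measured TCP pose, the force, the opening and the grip force at its end, in the units of the state.
- bot.read_state(): the state, without advancing time (a new reading comes with each control period).
- cams.read_camera(name): name is "scene" or "side" or "wrist"; returns a dict with "image" (400x640x3 uint8, red, green, blue), "K" (3x3 intrinsics, pixels), "T" (4x4, takes a point from camera to world coordinates); the wrist camera has in their place "mount" (4x4, takes a point from camera to tool coordinates, whose origin is the TCP and whose axes are the flange's). Camera axes: x right, y down, z forward; pixel columns grow to the right and rows downward; lengths in m; the calibration is good to about 2 mm. A picture is of the moment at which its call begins: read the wrist's pose just before it. There is no depth.
- bot.finish_job(): hands the job in; it is judged then, once.
The state is a dict: "time": time; "q": joint angles; "joint_vel": joint speeds; "joint_torque": joint torques, N m; "tool_pos": TCP position; "tcp_rot": TCP orientation; "wrist_force": force on the tool from outside, world axes, zero at the start; "torque": the same for the moment, N m; "width": opening from 0.0 (shut) to 1.0 (fully open); "grip_force": force on a finger pad.
Only numpy, scipy, OpenCV 4.12 (cv2) and the standard library are available. Lean on these libraries where they do the work, as an engineer would, in place of code of your own. Each camera call takes 0.05 s, during which the arm holds its last target. There are 200 camera calls.

TASK

Lay the steel coupon flat in the jig pocket, between the two side lugs and right up against the back rail. Then stand the ground steel spacer, all the way down to the base plate, in the gap in front of the coupon, on the side where the gap is wide enough for it. Finish still gripping the spacer and pushing it steadily against the coupon with a light force of roughly 10 N, so that the coupon is held flush against the rail; do not let go, do not ram it, and leave the other things on the table alone.

Things in the scene. Friction and masses are not known exactly. Their poses are not given: they have to be found in the camera images.
- jig: Aluminium base plate, fixed to the table, 124 (x) x 110 (y) x 8 mm. Origin at the centre of its underside, z up; +x points from the front stops to the back rail, y along the rail. The coupon lies on its top (z = 8 mm); seated against the rail, the coupon's origin is at jig (18, 0, 8) mm.
- rail: Steel back rail on the jig, 84 mm long in y, 14 thick, 14 high (top at jig z = 22). Origin at jig (40, 0, 8) mm, on the rail's front face, against which the coupon is pressed; axes as the jig's. Two side lugs, 12 mm high, 10 wide, reach 12 mm forward of that face; inner faces at y = +-32 mm: a pocket 64 mm wide, open to the front.
- thin_stop: Thinner front stop, steel, fixed on the jig, 30 (x) x 32 (y) x 12 mm (top at jig z = 20). Origin on its underside, 15 mm behind its +x face, at jig (-39, +16.5 or -16.5, 8) mm, side drawn at the start; axes as the jig's. With the coupon against the rail (its front at jig x = -4) the gap here is 20 mm, its middle 25 mm in +x of this origin: the spacer fits.
- thick_stop: Thicker front stop on the other half of the jig, 1 mm beside the thin one, 40 (x) x 32 (y) x 12 mm. Origin on its underside, 25 mm behind its +x face, also at jig x = -39, z = 8 mm; axes as the jig's. It leaves a gap of only 10 mm, too narrow for the spacer.
- coupon: Loose flat steel weld coupon, 44 (x) x 60 (y) x 16 mm, about 0.3 kg, dark etched band on top. Origin at the centre of its underside, z up. Either 60 mm side may face the rail. Can be gripped across the 60 mm: in the jig its ends are free for fingers except the 12 mm next to the rail (lugs), so grip it some 8 mm nearer the front than its middle.
- spacer: Loose ground steel parallel, a plain block standing on end, 16 thick, 24 wide, 35 mm tall, 0.11 kg. Its y axis is vertical; x is the 16 mm thickness (goes across the gap), z the 24 mm width. Origin amid one 16x35 face. Grip it across the 24 mm on its upper 15 mm, so that the fingers stay above coupon (top at jig z = 24) and stops.
- spacer_mid (a point): Centre of the spacer, 17.5 mm above its lower end; axes as the spacer's.
- specimen_puck: Bystander, loose: bakelite specimen puck, 40 mm diameter, 18 mm high; not to be disturbed. Origin at the centre of its underside.
- eyepiece: Bystander, loose: eyepiece standing upright, 35 mm diameter, 45 mm high; not to be disturbed. Origin at the centre of its underside.
- petri_dish: Bystander, loose: shallow clear dish, 62 mm diameter, 14 mm high; not to be disturbed. Origin at the centre of its underside.
- hex_key_set: Bystander, loose: folding hex key set, 28x84x14 mm; not to be disturbed. Origin at the centre of its underside.
Mind the look-alikes: they are no part of the job. Leave any orange or pink look-alike of the coupon alone.

How it is judged:
By the outcome, as a careful person would: the job done as asked, in the order asked, and still so for the second after the job is handed in, while the arm keeps its last pose, push and grip.
It also fails if it takes over 61 s, if anything falls off the work surface, if the arm or the gripper's body presses on something with over 40 N, if the wrist force passes 120 N, or if a joint passes its speed limit or range.

## Working session

There is one attempt and no reset: what is moved stays moved. The work goes in short steps, Python scripts to look and compute and a tool call to move; the robot and the scene stay as the last step left them, time stands still between calls to the robot, and variables do not carry over. Pictures are saved under pics/ and viewed, at most 10 in all, crops included, and the job is handed in when it is done.

Besides the shell and the picture viewer there is one more tool, called after ">>>" as name(argument=value, ...) on one line, values as JSON. play_rows: Moves the arm, as the interface text tells. Its arguments: {"type":"object","properties":{"rows":{"type":"array","items":{"type":"array"}},"claw":{"type":"number"},"newtons":{"type":"number"}},"required":["rows"]}

```bash
ls; mkdir -p pics
python3 - <<'E'
from workcell import bot,cams
import cv2,numpy as np
s=bot.read_state();print({k:np.round(v,4).tolist() for k,v in s.items()})
for n in ["scene","side","wrist"]:
    c=cams.read_camera(n);cv2.imwrite(f"pics/{n}0.png",c["image"][:,:,::-1])
    np.savez(f"pics/{n}0.npz",**c)
    print(n,np.round(c["K"],1).tolist(),np.round(c.get("T",c.get("mount")),4).tolist())
E
```

```text
pics
{'time': 0.0, 'q': [-0.0369, 0.2647, 1.6054, -0.0, 1.2737, -0.0369], 'joint_vel': [-0.0021, 0.0015, 0.0014, 0.0002, -0.0013, -0.0001], 'joint_torque': [0.0006, -51.5121, -36.7309, -0.0, 0.0131, 0.0], 'tool_pos': [0.6742, 0.0, 0.2299], 'tcp_rot': [-2.2203, -2.2203, 0.0024], 'wrist_force': [0.2406, 1.2056, 0.9582], 'torque': [0.0208, 0.0375, -0.0107], 'grip_force': 0.0, 'width': 0.9983}
scene [[405.2, 0.0, 316.2], [0.0, 405.2, 197.5], [0.0, 0.0, 1.0]] [[0.8748, -0.2355, 0.4233, 0.12], [-0.4843, -0.4044, 0.7758, -0.6574], [-0.0115, -0.8837, -0.4679, 0.5161], [0.0, 0.0, 0.0, 1.0]]
side [[400.0, 0.0, 316.3], [0.0, 400.0, 196.5], [0.0, 0.0, 1.0]] [[-0.8081, -0.326, 0.4906, 0.1276], [-0.5887, 0.416, -0.6931, 0.7155], [0.0219, -0.8489, -0.5281, 0.4957], [0.0, 0.0, 0.0, 1.0]]
wrist [[329.2, 0.0, 314.3], [0.0, 329.2, 200.2], [0.0, 0.0, 1.0]] [[0.0015, -0.9614, -0.275, 0.069], [1.0, 0.0014, 0.0004, -0.0002], [-0.0, -0.275, 0.9614, -0.1427], [0.0, 0.0, 0.0, 1.0]]
```

View pics/scene0.png

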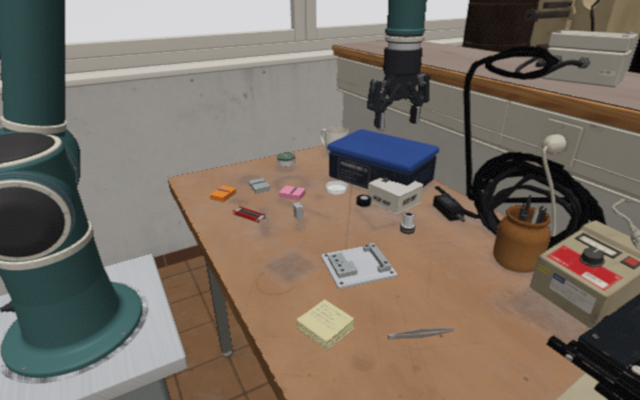

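View pics/side0.png

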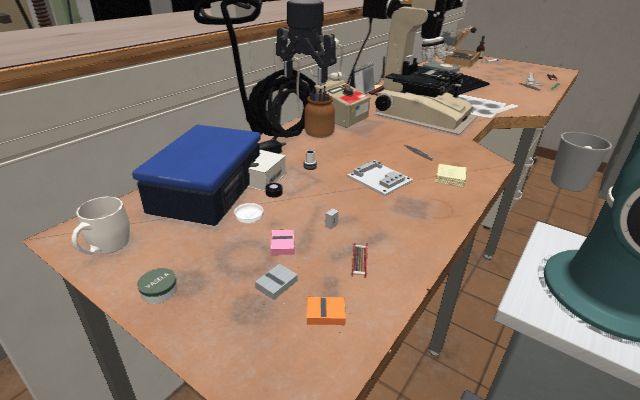

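View pics/wrist0.png

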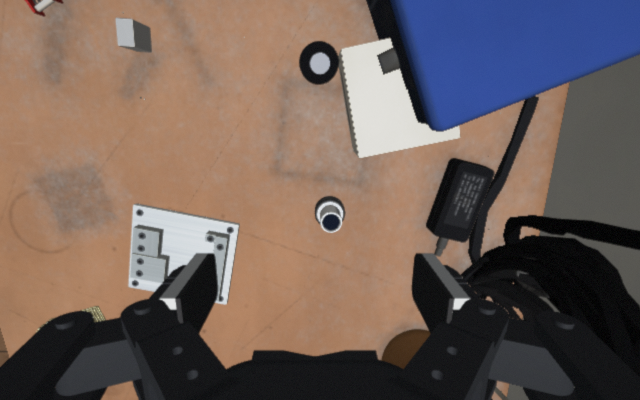

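The images show these objects:
- **Steel coupon candidates:** the grey block with a dark band is at scene (260,185) / side (277,281). The orange one is at scene (222,193) / side (326,311) and the pink one at scene (292,193) / side (283,242). Only the grey one is steel; orange and pink are the decoys.
- **Spacer:** scene (298,210), side (332,218), wrist (125,33).
- **Jig:** scene (358,265), side (380,176), wrist (183,255).

Next I'll get rough positions and check the coupon in an enlarged crop.

```bash
cat > h.py <<'E'
import numpy as np,cv2
from scipy.spatial.transform import Rotation as R
from scipy.optimize import least_squares
def pose(s):
    T=np.eye(4);T[:3,:3]=R.from_rotvec(s["tcp_rot"]).as_matrix();T[:3,3]=s["tool_pos"];return T
def snap(n,tag):
    from workcell import bot,cams
    s=bot.read_state();c=cams.read_camera(n)
    T=c["T"] if "T" in c else pose(s)@c["mount"]
    cv2.imwrite(f"pics/{tag}.png",c["image"][:,:,::-1]);np.savez(f"pics/{tag}.npz",image=c["image"],K=c["K"],T=T);return c["image"],c["K"],T
def load(tag):
    d=np.load(f"pics/{tag}.npz");return d["image"],d["K"],d["T"]
def onz(K,T,uv,z):
    d=T[:3,:3]@np.linalg.solve(K,[*uv,1.]);return T[:3,3]+d*(z-T[2,3])/d[2]
def proj(K,T,P):
    p=(np.asarray(P)-T[:3,3])@T[:3,:3];q=p@K.T;return q[:,:2]/q[:,2:]
E
python3 - <<'E'
from h import *
from workcell import bot
c=dict(np.load("pics/wrist0.npz"));Tw=pose(bot.read_state())@c["mount"];np.savez("pics/wrist0.npz",image=c["image"],K=c["K"],T=Tw)
for tag,pts in {"scene0":{"coupon":(260,183,.016),"spacer":(298,206,.035),"jig":(358,265,.008),"puck":(364,200,.018)},
 "side0":{"coupon":(277,278,.016),"spacer":(332,212,.035),"jig":(380,176,.008),"puck":(274,188,.018),"hex":(360,260,.014),"pink":(283,238,.016)},
 "wrist0":{"spacer":(125,33,.035),"jigc1":(134,206,.008),"jigc2":(239,224,.008),"jigc3":(227,304,.008),"jigc4":(128,287,.008),"puck":(319,62,.018),"eyep":(331,222,.045)}}.items():
    I,K,T=load(tag)
    for n,(u,v,z) in pts.items(): print(tag,n,np.round(onz(K,T,(u,v),z),4)[:2])
a=load("side0")[0][225:335,225:405];b=load("wrist0")[0][190:310,90:290]
a=cv2.resize(a,(540,330),interpolation=3);b=cv2.resize(b,(540,324),interpolation=3)[:270]
cv2.imwrite("pics/crop0.png",np.vstack([a,b])[:,:,::-1])
E
```

```text
scene0 coupon [0.4771 0.3289]
scene0 spacer [0.4953 0.1237]
scene0 jig [ 0.511  -0.1146]
scene0 puck [0.6708 0.094 ]
side0 coupon [0.4711 0.3399]
side0 spacer [0.4947 0.1395]
side0 jig [ 0.5115 -0.104 ]
side0 puck [0.6712 0.1189]
side0 hex [0.3833 0.2111]
side0 pink [0.5344 0.2489]
wrist0 spacer [0.4972 0.1343]
wrist0 jigc1 [ 0.4649 -0.0427]
wrist0 jigc2 [ 0.5854 -0.0647]
wrist0 jigc3 [ 0.5635 -0.1724]
wrist0 jigc4 [ 0.4416 -0.1485]
wrist0 puck [0.6785 0.1114]
wrist0 eyep [ 0.6917 -0.0487]
```

View pics/crop0.png

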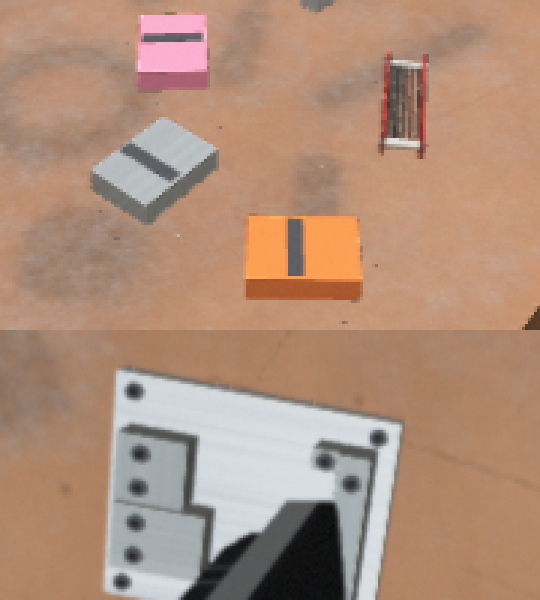

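The crop confirms the grey steel block with the dark band as the coupon. In the wrist view the jig's thin stop is on its +y (upper) half and the thick stop on the lower half, with the jig yawed about -10°. I'll fly the wrist camera over the jig first, then the spacer, then the coupon.

>>> play_rows(rows=[[[-0.14,-0.16,0.1],[0,0,0]],[[-0.28,-0.32,0.2],[0,0,0]],[[-0.42,-0.48,0.3],[0,0,0]],[[-0.56,-0.64,0.4],[0,0,0]],[[-0.56,-0.64,0.4],[0,0,0]],[[-0.56,-0.64,0.4],[0,0,0]],[[-0.56,-0.64,0.4],[0,0,0]],[[-0.56,-0.64,0.4],[0,0,0]],[[-0.56,-0.64,0.4],[0,0,0]],[[-0.56,-0.64,0.4],[0,0,0]]])

```text
time: 0.98
tool_pos: [0.5167, -0.1398, 0.1324]
tcp_rot: [2.219, 2.221, 0.002]
wrist_force: [0.6, -0.5, -0.0]
width: 0.997
grip_force: 0.0
```

```bash
python3 -c "
from h import *
from workcell import bot
snap('wrist','wj');s=bot.read_state();print(s['tool_pos'],s['joint_vel'].round(3) if hasattr(s['joint_vel'],'round') else s['joint_vel'])"
```

```text
[ 0.51680463 -0.1396259   0.13242759] [ 0.004  0.001  0.001 -0.003  0.001 -0.003]
```

>>> play_rows(rows=[[[0.16,-0.01,0],[0,0,0]],[[0.32,-0.02,0],[0,0,0]],[[0.48,-0.03,0],[0,0,0]],[[0.64,-0.05,0],[0,0,0]],[[0.8,-0.06,0],[0,0,0]],[[0.96,-0.08,0],[0,0,0]],[[0.96,-0.08,0],[0,0,0]],[[0.96,-0.08,0],[0,0,0]],[[0.96,-0.08,0],[0,0,0]],[[0.96,-0.08,0],[0,0,0]]])

```text
time: 1.87
tool_pos: [0.4956, 0.0995, 0.1316]
tcp_rot: [2.221, 2.221, 0.0]
wrist_force: [0.7, -0.2, -0.1]
width: 0.998
grip_force: 0.0
```

```bash
python3 -c "
from h import *
from workcell import bot
snap('wrist','ws');s=bot.read_state();print(s['tool_pos'],s['time'])"
```

```text
[0.49549241 0.09908975 0.131455  ] 1.9167
```

>>> play_rows(rows=[[[0.16,-0.02,0],[0,0,0]],[[0.32,-0.04,0],[0,0,0]],[[0.48,-0.06,0],[0,0,0]],[[0.64,-0.08,0],[0,0,0]],[[0.8,-0.08,0],[0,0,0]],[[0.8,-0.08,0],[0,0,0]],[[0.8,-0.08,0],[0,0,0]],[[0.8,-0.08,0],[0,0,0]],[[0.8,-0.08,0],[0,0,0]]])

```text
time: 2.67
tool_pos: [0.4753, 0.2981, 0.1309]
tcp_rot: [2.224, 2.219, -0.002]
wrist_force: [0.7, 0.0, 0.4]
width: 0.998
grip_force: 0.0
```

```bash
python3 -c "
from h import *
from workcell import bot
snap('wrist','wc');s=bot.read_state();print(s['tool_pos'],s['time'])
I=np.vstack([np.hstack([load('wj')[0],load('ws')[0]]),np.hstack([load('wc')[0],load('wc')[0]])])
cv2.imwrite('pics/m1.png',cv2.resize(load('wj')[0],(800,500),interpolation=3)[:,:,::-1])
J=np.vstack([load('ws')[0][0:280],load('wc')[0][0:280]]);cv2.imwrite('pics/m2.png',J[:,:,::-1])"
```

```text
[0.47530971 0.29804923 0.13102753] 2.7167
```

View pics/m1.png

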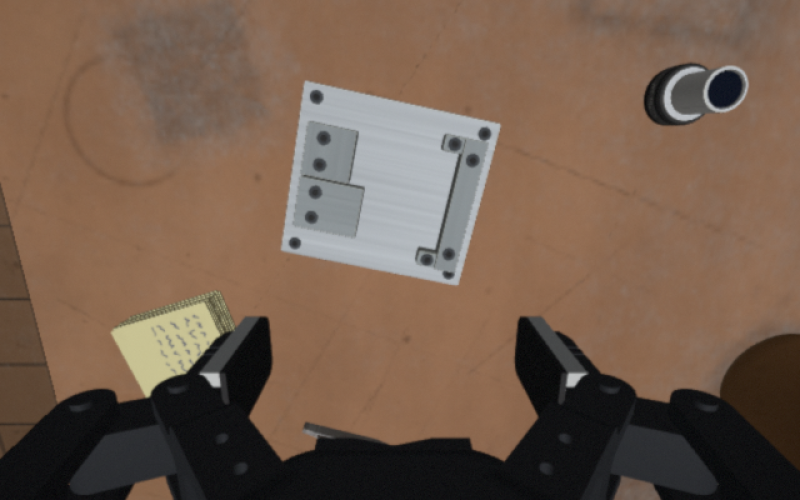

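View pics/m2.png

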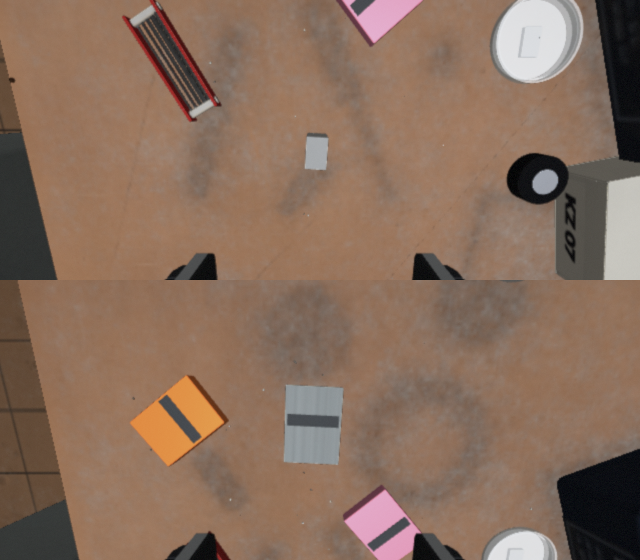

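The jig view (full-image pixels = shown / 1.25) has plate corners near (244,65), (400,99), (366,228) and (226,200), with the rail on the right and the thin stop at upper left. The spacer top is at (316,152) and the coupon at (313,145), both in clear space. Next I'll fit the poses by silhouette.

```bash
cat >> h.py <<'E'
from scipy.optimize import minimize
def box(lx,ly,lz,z0=0):
    return np.array([[a*lx/2,b*ly/2,z0+c*lz] for a in(-1,1) for b in(-1,1) for c in(0,1)])
def place(P,x,y,a):
    return P@R.from_euler("z",a).as_matrix().T+[x,y,0]
def mask(I,roi,smax):
    hsv=cv2.cvtColor(I,cv2.COLOR_RGB2HSV);m=np.zeros(I.shape[:2],np.uint8)
    x0,y0,x1,y1=roi;m[y0:y1,x0:x1]=(hsv[y0:y1,x0:x1,1]<smax)*255
    n,l,st,_=cv2.connectedComponentsWithStats(m);k=1+np.argmax(st[1:,4]);m=(l==k).astype(np.uint8)
    c,_=cv2.findContours(m,0,2);cv2.drawContours(m,c,-1,1,-1);return m
def fit(tag,P,roi,guess,smax=70):
    I,K,T=load(tag);m=mask(I,roi,smax);x0,y0,x1,y1=roi;S=8
    M=cv2.resize(m[y0:y1,x0:x1],None,fx=S,fy=S,interpolation=cv2.INTER_NEAREST)
    def cost(p):
        q=(proj(K,T,place(P,*p))-[x0,y0]+.5)*S
        h=cv2.convexHull(q.astype(np.float32)).round().astype(np.int32)
        D=np.zeros_like(M);cv2.fillConvexPoly(D,h,1);return 1-(D&M).sum()/(D|M).sum()
    best=None
    for da in(-.25,0,.25):
        g=np.array(guess)+[0,0,da];sim=np.vstack([g]+[g+d for d in np.diag([.006,.006,.1])])
        r=minimize(cost,g,method="Nelder-Mead",options=dict(initial_simplex=sim,xatol=1e-5,fatol=1e-5))
        if best is None or r.fun<best.fun:best=r
    return best.x,1-best.fun
COUP=box(.044,.060,.016);SPC=box(.016,.024,.035);JIG=box(.124,.110,.008)
E
python3 - <<'E'
from h import *
def rough(tag,uv,z):
    I,K,T=load(tag);return onz(K,T,uv,z)[:2]
for n,P,jobs in [("jig",JIG,[("wj",(215,55,410,240)),("scene0",(310,235,405,295)),("side0",(335,150,420,200))]),
 ("coupon",COUP,[("wc",(270,90,360,200)),("scene0",(245,172,275,197)),("side0",(250,258,304,302))]),
 ("spacer",SPC,[("ws",(295,122,338,180)),("wrist0",(105,5,160,62)),("scene0",(289,198,306,222)),("side0",(320,204,342,232))])]:
    g={"jig":(.513,-.107,-.18),"coupon":(.474,.334,0),"spacer":(.495,.134,0)}[n]
    for tag,roi in jobs:
        for s in (50,75):
            p,i=fit(tag,P,roi,g,s);print(n,tag,s,np.round(p[:2],4),round(np.degrees(p[2]),1),"IoU",round(i,3))
E
```

```text
jig wj 50 [ 0.5124 -0.1063] -11.6 IoU 0.991
jig wj 75 [ 0.5123 -0.1062] -11.7 IoU 0.993
jig scene0 50 [ 0.5145 -0.1079] -11.8 IoU 0.969
jig scene0 75 [ 0.5144 -0.1084] -11.7 IoU 0.973
jig side0 50 [ 0.5144 -0.1055] -11.5 IoU 0.93
jig side0 75 [ 0.5141 -0.1049] -11.9 IoU 0.932
coupon wc 50 [0.4736 0.3376] -2.8 IoU 0.984
coupon wc 75 [0.4735 0.3381] -3.1 IoU 0.853
coupon scene0 50 [0.4761 0.336 ] -3.9 IoU 0.927
coupon scene0 75 [0.4755 0.3355] 1.4 IoU 0.777
coupon side0 50 [0.4744 0.3392] -2.3 IoU 0.947
coupon side0 75 [0.4742 0.3399] -2.2 IoU 0.824
spacer ws 50 [0.4967 0.1355] -2.8 IoU 0.954
spacer ws 75 [0.4965 0.1332] -3.9 IoU 0.692
spacer wrist0 50 [0.4964 0.1354] -5.6 IoU 0.938
spacer wrist0 75 [0.4964 0.1352] -3.3 IoU 0.877
spacer scene0 50 [0.4996 0.134 ] -8.7 IoU 0.919
spacer scene0 75 [0.4987 0.1337] 1.2 IoU 0.797
spacer side0 50 [0.4966 0.1372] 6.0 IoU 0.917
spacer side0 75 [0.4974 0.1376] -4.1 IoU 0.937
```

The three cameras agree on the poses within about 2 mm:

| Object | x, y (m) | Yaw |
|---|---|---|
| Jig | (0.513, -0.106) | -11.6° |
| Coupon | (0.474, 0.338) | -3° |
| Spacer | (0.497, 0.1355) | -3.5° |

The tool needs to turn to a world yaw of about 87°. I'll make a helper that gives scaled shifts, then start turning.

>>> play_rows(rows=[[[0.03,-0.01,0],[0,0,-0.14]],[[0.06,-0.02,0],[0,0,-0.28]],[[0.09,-0.03,0],[0,0,-0.42]],[[0.12,-0.04,0],[0,0,-0.56]],[[0.16,-0.04,0],[0,0,-0.7]],[[0.16,-0.04,0],[0,0,-0.84]],[[0.16,-0.04,0],[0,0,-0.97]],[[0.16,-0.04,0],[0,0,-0.97]]])

```text
time: 3.38
tool_pos: [0.4654, 0.3385, 0.1312]
tcp_rot: [-1.236, -2.888, 0.001]
wrist_force: [0.1, 0.2, 0.4]
width: 1.001
grip_force: 0.0
```

>>> play_rows(rows=[[[0,0,0.05],[0,0,-0.14]],[[0,0,0.1],[0,0,-0.28]],[[0,0,0.15],[0,0,-0.42]],[[0,0,0.2],[0,0,-0.56]],[[0,0,0.22],[0,0,-0.7]],[[0,0,0.22],[0,0,-0.84]],[[0,0,0.22],[0,0,-0.97]],[[0,0,0.22],[0,0,-0.97]],[[0,0,0.22],[0,0,-0.97]],[[0,0,0.22],[0,0,-0.97]]])

```text
time: 4.22
tool_pos: [0.4653, 0.3395, 0.0764]
tcp_rot: [0.081, 3.14, 0.0]
wrist_force: [0.1, 0.3, -0.7]
width: 1.001
grip_force: 0.0
```

```bash
cat >> h.py <<'E'
def yaw_of(s):
    m=pose(s)[:3,:3];return np.degrees(np.arctan2(m[1,1],m[0,1]))
def to(x,y,z,yaw=None):
    from workcell import bot
    s=bot.read_state();T=pose(s)
    d=T[:3,:3].T@(np.array([x,y,z])-T[:3,3])/.25
    print("at",T[:3,3].round(4),"yaw",yaw_of(s).round(2),"tilt",np.degrees(T[:2,2]).round(2),"shift",d.round(3),"turn z",None if yaw is None else round(-(yaw-yaw_of(s))/45,3),"t",s["time"].__round__(2),"F",np.round(s["wrist_force"],1),"w",round(float(s["width"]),3),"g",round(float(s["grip_force"]),1),"q6",round(float(s["q"][5]),2))
E
python3 -c "
from h import *
to(.466,.338,-.002,87.1)
snap('wrist','wc2')
print(fit('wc2',COUP,(200,60,440,330),(.474,.338,-.05),50))
to(.466,.338,-.002,87.1)
I=load('wc2')[0];cv2.imwrite('pics/wc2s.png',cv2.resize(I,(480,300))[:,:,::-1])"
```

```text
at [0.4653 0.3395 0.0764] yaw 87.03 tilt [0.01 0.01] shift [-0.003 -0.006  0.314] turn z -0.002 t 4.22 F [ 0.1  0.3 -0.7] w 1.001 g 0.0 q6 -0.93
(array([ 0.47368467,  0.3376394 , -0.04873305]), np.float64(0.9783721449296927))
at [0.4653 0.3396 0.0765] yaw 87.08 tilt [0.02 0.01] shift [-0.003 -0.006  0.314] turn z -0.0 t 4.27 F [-1.   0.2  0.8] w 1.001 g 0.0 q6 -0.93
```

View pics/wc2s.png

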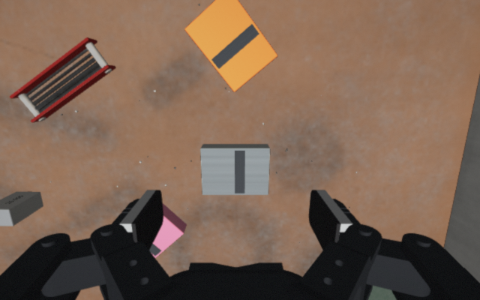

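The coupon refits at the same spot from the rotated view (IoU 0.98), centred between the open fingers and clear of orange and pink. I'm descending to grip it.

>>> play_rows(rows=[[[0,-0.006,0.08],[0,0,0]],[[0,-0.006,0.16],[0,0,0]],[[0,-0.006,0.22],[0,0,0]],[[0,-0.006,0.27],[0,0,0]],[[0,-0.006,0.3],[0,0,0]],[[0,-0.006,0.31],[0,0,0]],[[0,-0.006,0.31],[0,0,0]],[[0,-0.006,0.31],[0,0,0]]])

```text
time: 4.93
tool_pos: [0.4655, 0.3389, -0.0006]
tcp_rot: [0.075, 3.14, 0.001]
wrist_force: [0.4, -0.2, 0.5]
width: 1.002
grip_force: 0.0
```

>>> play_rows(rows=[[[0,0,0],[0,0,0]],[[0,0,0],[0,0,0]],[[0,0,0],[0,0,0]],[[0,0,0],[0,0,0]],[[0,0,0],[0,0,0]],[[0,0,0],[0,0,0]],[[0,0,0],[0,0,0]],[[0,0,0],[0,0,0]]], claw=-1, newtons=60)

```text
time: 5.6
tool_pos: [0.466, 0.3392, 0.0003]
tcp_rot: [0.074, 3.139, 0.002]
wrist_force: [-1.0, -0.4, 6.0]
width: 0.683
grip_force: 66.1
```

The grip is good (width 0.68, about 60 mm). Lifting, and crossing to the jig.

>>> play_rows(rows=[[[0,0,-0.08],[0,0,0]],[[0,0,-0.2],[0,0,0]],[[0,0,-0.32],[0,0,0]],[[0,-0.06,-0.4],[0,0,0.03]],[[-0.02,-0.18,-0.42],[0,0,0.06]],[[-0.04,-0.32,-0.42],[0,0,0.09]],[[-0.06,-0.46,-0.42],[0,0,0.12]],[[-0.08,-0.6,-0.42],[0,0,0.15]],[[-0.1,-0.74,-0.42],[0,0,0.18]],[[-0.1,-0.88,-0.42],[0,0,0.195]],[[-0.1,-0.96,-0.42],[0,0,0.195]],[[-0.1,-0.96,-0.42],[0,0,0.195]]])

```text
time: 6.6
tool_pos: [0.4772, 0.094, 0.103]
tcp_rot: [-0.319, -3.124, 0.003]
wrist_force: [0.6, 0.6, -2.3]
width: 0.681
grip_force: 65.7
```

```bash
python3 -c "
from h import *
to(.5183,-.1075,.10,78.4)"
```

```text
at [0.4772 0.094  0.103 ] yaw 78.32 tilt [-0.11 -0.1 ] shift [-0.324 -0.756  0.013] turn z -0.002 t 6.6 F [ 0.6  0.6 -2.3] w 0.681 g 65.7 q6 -1.22
```

>>> play_rows(rows=[[[-0.04,-0.1,0],[0,0,0]],[[-0.1,-0.23,0],[0,0,0]],[[-0.16,-0.37,0],[0,0,0]],[[-0.22,-0.5,0],[0,0,0]],[[-0.28,-0.63,0],[0,0,0]],[[-0.31,-0.72,0],[0,0,0]],[[-0.324,-0.756,0],[0,0,0]],[[-0.324,-0.756,0],[0,0,0]],[[-0.324,-0.756,0],[0,0,0]],[[-0.324,-0.756,0],[0,0,0]]])

```text
time: 7.43
tool_pos: [0.5197, -0.1023, 0.1033]
tcp_rot: [-0.313, -3.125, -0.001]
wrist_force: [0.0, 0.6, -2.9]
width: 0.681
grip_force: 65.9
```

```bash
python3 -c "
from h import *
to(.5183,-.1075,.03,78.4)
I,K,T=snap('wrist','wh');cv2.imwrite('pics/whs.png',cv2.resize(I[40:330,100:540],(800,527),interpolation=3)[:,:,::-1])"
```

```text
at [ 0.5197 -0.1023  0.1033] yaw 78.56 tilt [-0.07  0.06] shift [ 0.001 -0.022  0.293] turn z 0.004 t 7.43 F [ 0.   0.6 -2.9] w 0.681 g 65.9 q6 -1.61
```

View pics/whs.png

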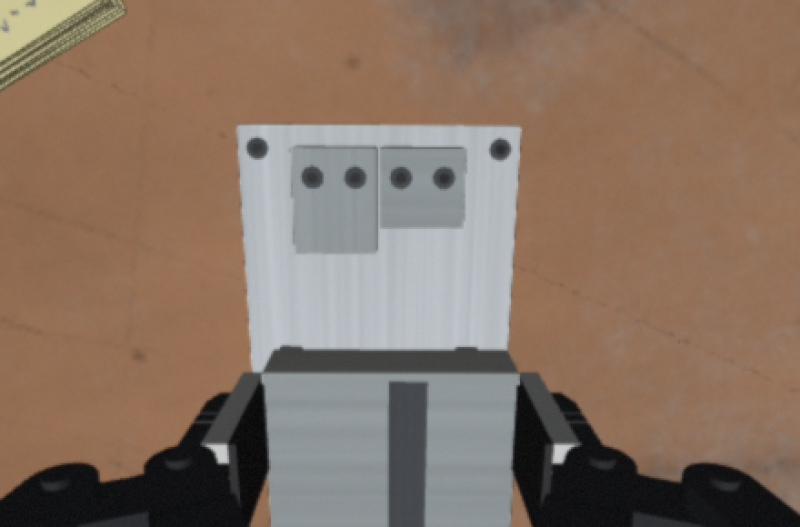

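The held coupon is level and parallel to the jig. The plate's front corners are at crop (240,126) and (520,126), the stop split line (jig y=0) is at x=379, and the coupon's top front edge runs 264–519 at row 373. Now I'll work out the lateral offset.

Run:
```python
from h import *
I,K,T=load('wh')
W=lambda u,v,z: onz(K,T,(100+u/1.818-.25,40+v/1.818-.25),z)
from workcell import bot
s=bot.read_state();A=pose(s)
a=W(240,126,.008);b=W(520,126,.008);d=b-a
print("front corners",a.round(4),b.round(4),"len",np.linalg.norm(d).round(4),"yaw",np.degrees(np.arctan2(-d[0],d[1])).round(2))
g=np.arctan2(-d[0],d[1]);ex=np.array([np.cos(g),np.sin(g),0]);print("centre from front edge",((a+b)/2+ex*.062).round(4))
jc=np.array([.5124,-.1063]);R2=np.array([[np.cos(np.radians(-11.6)),-np.sin(np.radians(-11.6))],[np.sin(np.radians(-11.6)),np.cos(np.radians(-11.6))]])
J=lambda p:(R2.T@(p[:2]-jc)*1000).round(1)
print("split",J(W(379,150,.02)),J(W(379,225,.02)),"stops",J(W(293,200,.02)),J(W(465,200,.02)),"thick front",J(W(340,253,.02)),"thin front",J(W(420,227,.02)))
c,e=W(264,373,.119),W(519,373,.119);print("coupon front edge jig mm",J(c),J(e),"len",np.linalg.norm(e-c).round(4),"TCP jig",J(A[:3,3]))
e_=e-c;print("coupon yaw",np.degrees(np.arctan2(-e_[0],e_[1])).round(2))
# fit jig silhouette from this view upper part not possible; compare side/scene now
to(.5183,-.1075,.03,78.4)
```

```text
front corners [ 0.4418 -0.1459  0.008 ] [ 0.4629 -0.0407  0.008 ] len 0.1074 yaw -11.35
centre from front edge [ 0.5131 -0.1055  0.008 ]
split [-53.    0.5] [-25.2   0.5] stops [-34.5 -31.9] [-34.8  32.8] thick front [-14.3 -14.6] thin front [-24.5  16.1]
coupon front edge jig mm [ -7.3 -24.1] [-7.6 34.4] len 0.0585 TCP jig [6.4 5.6]
coupon yaw -11.34
at [ 0.5198 -0.1021  0.1034] yaw 78.6 tilt [-0.06  0.05] shift [ 0.001 -0.022  0.293] turn z 0.005 t 7.48 F [-0.8 -0.2 -2.1] w 0.682 g 65.9 q6 -1.61
```

The coupon sits 5 mm too far in +y, and x and yaw are fine. Correcting y and descending to just above the lugs.

>>> play_rows(rows=[[[0,-0.01,0.05],[0,0,0]],[[0,-0.02,0.12],[0,0,0]],[[0,-0.02,0.2],[0,0,0]],[[0,-0.02,0.26],[0,0,0]],[[0,-0.02,0.29],[0,0,0]],[[0,-0.02,0.3],[0,0,0]],[[0,-0.02,0.3],[0,0,0]],[[0,-0.02,0.3],[0,0,0]],[[0,-0.02,0.3],[0,0,0]]])

```text
time: 8.23
tool_pos: [0.5205, -0.1088, 0.0299]
tcp_rot: [0.313, 3.124, -0.001]
wrist_force: [-0.5, -1.3, -2.5]
width: 0.68
grip_force: 65.8
```

```bash
cat >> h.py <<'E'
JC=np.array([.5128,-.1057]);JA=np.radians(-11.4)
def jig(p):
    c,s=np.cos(JA),np.sin(JA);return (np.array([[c,s],[-s,c]])@(np.asarray(p)[:2]-JC)*1000).round(1)
def wjig(x,y):
    c,s=np.cos(JA),np.sin(JA);return np.array([[c,-s],[s,c]])@[x/1000,y/1000]+JC
E
python3 - <<'E'
from h import *
from workcell import bot
p=wjig(6.5,0);to(*p,.011,78.6);print("tcp jig",jig(bot.read_state()["tool_pos"]))
I,K,T=snap('wrist','wl');print(proj(K,T,[[*wjig(x,y),z] for x,y,z in [(-62,-55,.008),(-62,55,.008),(-24,0,.02),(-8,-30,.045),(-8,30,.045)]]).round(1).tolist())
cv2.imwrite('pics/wls.png',cv2.resize(I[20:330,100:540],(800,564),interpolation=3)[:,:,::-1])
E
```

```text
at [ 0.5205 -0.1088  0.0299] yaw 78.54 tilt [ 0.12 -0.03] shift [0.007 0.006 0.075] turn z -0.001 t 8.23 F [-0.5 -1.3 -2.5] w 0.68 g 65.8 q6 -1.62
tcp jig [ 8.1 -1.5]
[[204.1, 104.8], [433.3, 104.9], [318.6, 187.8], [247.2, 239.4], [391.1, 239.6]]
```

Run:
```python
from h import *
I,K,T=load('wl');h=cv2.cvtColor(I,cv2.COLOR_RGB2HSV);g=cv2.cvtColor(I,cv2.COLOR_RGB2GRAY).astype(float)
for v in (112,125,140,150):
    x=np.where(h[v,150:500,1]<50)[0]+150
    L,Rr=onz(K,T,(x.min()-.5,v),.008),onz(K,T,(x.max()+.5,v),.008)
    seg=g[v,300:340];print(v,x.min(),x.max(),jig(L),jig(Rr),"split u",300+seg.argmin(),seg.min(),jig(onz(K,T,(300+seg.argmin(),v),.02)))
for v in range(225,262,4):
    d=np.abs(np.diff(g[v,210:430]));k=np.argsort(d)[-6:]+210;print(v,sorted(k.tolist()))
u=np.abs(np.diff(g[150:280,300]));print("rows",(np.argsort(u)[-8:]+150).tolist())
```

```text
112 205 431 [-58.7 -55.1] [-58.7  54.4] split u 329 173.0 [-58.9   4.5]
125 206 429 [-52.5 -55.2] [-52.6  54.1] split u 319 127.0 [-53.2   0.1]
140 208 428 [-45.3 -54.8] [-45.4  54.3] split u 337 69.0 [-46.5   8.3]
150 209 427 [-40.4 -54.8] [-40.5  54.3] split u 338 47.0 [-42.    8.9]
225 [213, 214, 215, 418, 419, 420]
229 [213, 214, 215, 216, 418, 419]
233 [215, 249, 250, 378, 379, 419]
237 [215, 247, 248, 380, 381, 418]
241 [215, 245, 246, 382, 383, 418]
245 [216, 232, 233, 395, 396, 417]
249 [230, 243, 385, 397, 398, 417]
253 [228, 244, 245, 313, 383, 400]
257 [218, 244, 245, 313, 383, 409]
261 [212, 244, 245, 313, 334, 383]
rows [230, 207, 155, 245, 156, 244, 232, 231]
```

View pics/wls.png

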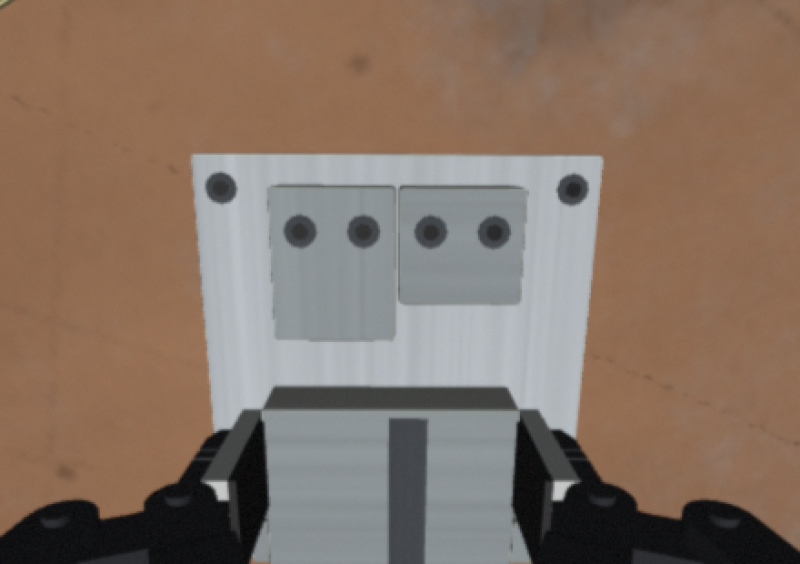

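The jig's y=0 line is at about -0.1 mm and the held coupon is at -1.5 mm. I'll nudge +1.4 mm in y and -1.5 mm in x, then verify.

>>> play_rows(rows=[[[0.006,0.006,0],[0,0,0]],[[0.006,0.006,0.01],[0,0,0]],[[0.006,0.006,0.02],[0,0,0]],[[0.006,0.006,0.02],[0,0,0]],[[0.006,0.006,0.02],[0,0,0]],[[0.006,0.006,0.02],[0,0,0]]])

```text
time: 8.78
tool_pos: [0.5181, -0.1069, 0.0237]
tcp_rot: [-0.314, -3.126, -0.0]
wrist_force: [-0.6, 0.1, -2.8]
width: 0.682
grip_force: 65.9
```

Run:
```python
from h import *
from workcell import bot
p=wjig(6.5,0);to(*p,.0085,78.6);print("tcp jig",jig(bot.read_state()["tool_pos"]))
```

```text
at [ 0.5181 -0.1069  0.0237] yaw 78.52 tilt [-0.01  0.  ] shift [-0.004  0.     0.061] turn z -0.002 t 8.78 F [-0.6  0.1 -2.8] w 0.682 g 65.9 q6 -1.62
tcp jig [ 5.4 -0.1]
```

>>> play_rows(rows=[[[0,0,0.012],[0,0,0]],[[0,0,0.024],[0,0,0]],[[0,0,0.036],[0,0,0]],[[0,0,0.046],[0,0,0]],[[0,0,0.054],[0,0,0]],[[0,0,0.058],[0,0,0]],[[0,0,0.06],[0,0,0]],[[0,0,0.06],[0,0,0]],[[0,0,0.06],[0,0,0]]])

```text
time: 9.53
tool_pos: [0.5183, -0.1069, 0.0088]
tcp_rot: [0.314, 3.126, -0.0]
wrist_force: [-0.2, -0.1, -2.2]
width: 0.681
grip_force: 65.9
```

Run:
```python
from h import *
from workcell import bot
p=wjig(10,0);to(*p,.0083,78.6);print("tcp jig",jig(bot.read_state()["tool_pos"]))
```

```text
at [ 0.5183 -0.1069  0.0088] yaw 78.52 tilt [ 0.01 -0.  ] shift [-0.018  0.     0.002] turn z -0.002 t 9.53 F [-0.2 -0.1 -2.2] w 0.681 g 65.9 q6 -1.62
tcp jig [ 5.6 -0.1]
```

>>> play_rows(rows=[[[0,0,0.002],[0,0,0]],[[0,0,0.004],[0,0,0]],[[-0.003,0,0.004],[0,0,0]],[[-0.006,0,0.004],[0,0,0]],[[-0.009,0,0.004],[0,0,0]],[[-0.012,0,0.004],[0,0,0]],[[-0.015,0,0.004],[0,0,0]],[[-0.017,0,0.004],[0,0,0]],[[-0.017,0,0.004],[0,0,0]],[[-0.017,0,0.004],[0,0,0]]])

```text
time: 10.37
tool_pos: [0.5219, -0.1076, 0.0083]
tcp_rot: [-0.314, -3.125, -0.0]
wrist_force: [-4.5, 0.3, 5.3]
width: 0.684
grip_force: 66.7
```

>>> play_rows(rows=[[[-0.002,0,0],[0,0,0]],[[-0.004,0,0],[0,0,0]],[[-0.006,0,0],[0,0,0]],[[-0.006,0,0],[0,0,0]],[[-0.006,0,0],[0,0,0]]])

```text
time: 10.78
tool_pos: [0.522, -0.1076, 0.0083]
tcp_rot: [-0.314, -3.122, -0.001]
wrist_force: [-8.3, 0.6, 9.0]
width: 0.683
grip_force: 67.2
```

Run:
```python
from h import *
from workcell import bot
to(.52,-.1,.0083,78.6);s=bot.read_state();print("tcp jig",jig(s["tool_pos"]),s["torque"])
```

```text
at [ 0.522  -0.1076  0.0083] yaw 78.53 tilt [-0.22  0.05] shift [ 0.014  0.028 -0.   ] turn z -0.002 t 10.78 F [-8.3  0.6  9. ] w 0.683 g 67.2 q6 -1.62
tcp jig [ 9.4 -0. ] [0.32631917 1.16649383 0.02682902]
```

Firm contact against the rail at about 8 N, with no further travel, and the coupon is down on the plate. Releasing, then rising.

>>> play_rows(rows=[[[0,0,0],[0,0,0]],[[0,0,0],[0,0,0]],[[0,0,0],[0,0,0]],[[0,0,0],[0,0,0]],[[0,0,0],[0,0,0]]], claw=1)

```text
time: 11.2
tool_pos: [0.5243, -0.1081, 0.0079]
tcp_rot: [0.314, 3.125, -0.0]
wrist_force: [-0.5, -0.0, 0.1]
width: 1.0
grip_force: 0.0
```

>>> play_rows(rows=[[[0,0,-0.05],[0,0,0]],[[0,0,-0.15],[0,0,0]],[[0,0,-0.28],[0,0,0]],[[0,0,-0.4],[0,0,0]],[[0,0,-0.48],[0,0,0]],[[0,0,-0.48],[0,0,0]],[[0,0,-0.48],[0,0,0]],[[0,0,-0.48],[0,0,0]],[[0,0,-0.48],[0,0,0]]])

```text
time: 11.95
tool_pos: [0.5225, -0.1077, 0.1263]
tcp_rot: [-0.314, -3.123, -0.001]
wrist_force: [-0.8, 0.1, -0.4]
width: 1.0
grip_force: 0.0
```

Run:
```python
from h import *
from workcell import bot
p,i=(.4967,.1355),0
to(*p,.13,86.5);s=bot.read_state()
I,K,T=snap('wrist','wp');
g=cv2.cvtColor(I,cv2.COLOR_RGB2GRAY)
# predicted corners of seated coupon top and rail
P=[(-4,-30,.024),(-4,30,.024),(40,-30,.024),(40,30,.024),(40,-42,.022),(40,42,.022),(-62,-55,.008),(-62,55,.008),(62,-55,.008),(62,55,.008)]
Q=proj(K,T,[[*wjig(x,y),z] for x,y,z in P]);print(Q.round(1).tolist())
d=np.abs(np.diff(g.astype(int),axis=0))
for k in (290,345):
    print(k,[(v,int(d[v,k])) for v in range(60,330) if d[v,k]>12])
```

```text
at [ 0.5225 -0.1077  0.1263] yaw 78.53 tilt [-0.16  0.04] shift [ 0.295  0.933 -0.014] turn z -0.177 t 11.95 F [-0.8  0.1 -0.4] w 1.0 g 0.0 q6 -1.62
[[275.9, 182.6], [354.6, 182.6], [277.6, 236.4], [352.8, 236.5], [263.0, 235.5], [367.4, 235.5], [243.1, 103.6], [387.5, 103.6], [251.5, 253.2], [378.8, 253.3]]
290 [(102, 20), (103, 47), (113, 21), (167, 14), (168, 23), (176, 16), (177, 52), (178, 45), (181, 33), (182, 37), (250, 18), (252, 41)]
345 [(102, 23), (103, 36), (113, 15), (114, 34), (124, 35), (125, 21), (133, 15), (134, 28), (135, 24), (154, 17), (155, 24), (177, 38), (178, 62), (179, 13), (181, 34), (182, 45), (250, 16), (252, 35), (253, 15)]
```

The coupon's top front edge is at row 182 in both columns against a predicted 182.6, so it is seated square to the rail. Now the spacer.

>>> play_rows(rows=[[[0.04,0.1,0],[0,0,-0.03]],[[0.08,0.24,0],[0,0,-0.06]],[[0.12,0.38,0],[0,0,-0.09]],[[0.16,0.52,0],[0,0,-0.12]],[[0.2,0.66,0],[0,0,-0.15]],[[0.25,0.8,0],[0,0,-0.177]],[[0.28,0.89,0.05],[0,0,-0.177]],[[0.295,0.933,0.1],[0,0,-0.177]],[[0.295,0.933,0.15],[0,0,-0.177]],[[0.295,0.933,0.15],[0,0,-0.177]],[[0.295,0.933,0.15],[0,0,-0.177]],[[0.295,0.933,0.15],[0,0,-0.177]]])

```text
time: 13.0
tool_pos: [0.4978, 0.1345, 0.0898]
tcp_rot: [-0.097, -3.139, 0.001]
wrist_force: [1.0, -0.6, -0.4]
width: 1.001
grip_force: 0.0
```

Run:
```python
from h import *
I,K,T=snap('wrist','wq')
q=proj(K,T,place(SPC,.4967,.1355,-.06));lo=q.min(0).astype(int)-12;hi=q.max(0).astype(int)+12;print(lo,hi)
for s in (35,50,60):
    p,i=fit('wq',SPC,(*lo,*hi),(.4967,.1355,-.06),s);print(s,p.round(4),np.degrees(p[2]).round(1),round(i,3))
to(.4967,.1355,.0195,86.5)
```

```text
[285 180] [347 242]
35 [ 0.4967  0.1358 -0.0685] -3.9 0.951
50 [ 0.4969  0.1358 -0.059 ] -3.4 0.957
60 [ 0.4971  0.1358 -0.0516] -3.0 0.954
at [0.4983 0.1345 0.0904] yaw 86.42 tilt [ 0.   -0.01] shift [0.007 0.004 0.284] turn z -0.002 t 13.05 F [-0.1  0.7  0.5] w 0.999 g 0.0 q6 -1.29
```

>>> play_rows(rows=[[[0.003,0.003,0.07],[0,0,0]],[[0.006,0.005,0.14],[0,0,0]],[[0.006,0.005,0.2],[0,0,0]],[[0.006,0.005,0.25],[0,0,0]],[[0.006,0.005,0.275],[0,0,0]],[[0.006,0.005,0.284],[0,0,0]],[[0.006,0.005,0.284],[0,0,0]],[[0.006,0.005,0.284],[0,0,0]]])

```text
time: 13.72
tool_pos: [0.4974, 0.1365, 0.0202]
tcp_rot: [0.097, 3.139, 0.001]
wrist_force: [-0.8, -0.1, 0.6]
width: 1.001
grip_force: 0.0
```

```bash
python3 -c "
from h import *
to(.4969,.1358,.0195,86.5)"
```

```text
at [0.4974 0.1365 0.0202] yaw 86.46 tilt [0.08 0.02] shift [ 0.002 -0.003  0.003] turn z -0.001 t 13.72 F [-0.8 -0.1  0.6] w 1.001 g 0.0 q6 -1.29
```

Positioned within 1 mm, so I'm closing the fingers.

>>> play_rows(rows=[[[0.001,-0.002,0.002],[0,0,0]],[[0.001,-0.002,0.002],[0,0,0]],[[0.001,-0.002,0.002],[0,0,0]],[[0.001,-0.002,0.002],[0,0,0]],[[0.001,-0.002,0.002],[0,0,0]],[[0.001,-0.002,0.002],[0,0,0]],[[0.001,-0.002,0.002],[0,0,0]],[[0.001,-0.002,0.002],[0,0,0]],[[0.001,-0.002,0.002],[0,0,0]],[[0.001,-0.002,0.002],[0,0,0]],[[0.001,-0.002,0.002],[0,0,0]],[[0.001,-0.002,0.002],[0,0,0]]], claw=-1, newtons=80)

```text
time: 14.72
tool_pos: [0.4968, 0.1362, 0.0194]
tcp_rot: [0.096, 3.139, 0.0]
wrist_force: [-0.2, -1.0, 6.3]
width: 0.257
grip_force: 79.1
```

```bash
python3 -c "
from h import *
p=wjig(-14,16.5);to(*p,.09,78.6)"
```

```text
at [0.4968 0.1362 0.0194] yaw 86.49 tilt [0.06 0.01] shift [-0.077 -0.889 -0.283] turn z 0.175 t 14.72 F [-0.2 -1.   6.3] w 0.257 g 79.1 q6 -1.29
```

>>> play_rows(rows=[[[0,0,-0.06],[0,0,0]],[[0,0,-0.15],[0,0,0]],[[0,-0.03,-0.24],[0,0,0.02]],[[-0.01,-0.1,-0.283],[0,0,0.05]],[[-0.02,-0.22,-0.283],[0,0,0.08]],[[-0.03,-0.35,-0.283],[0,0,0.11]],[[-0.04,-0.48,-0.283],[0,0,0.14]],[[-0.05,-0.61,-0.283],[0,0,0.175]],[[-0.06,-0.74,-0.283],[0,0,0.175]],[[-0.07,-0.83,-0.283],[0,0,0.175]],[[-0.077,-0.87,-0.283],[0,0,0.175]],[[-0.077,-0.889,-0.283],[0,0,0.175]],[[-0.077,-0.889,-0.283],[0,0,0.175]],[[-0.077,-0.889,-0.283],[0,0,0.175]],[[-0.077,-0.889,-0.283],[0,0,0.175]]])

```text
time: 15.97
tool_pos: [0.5015, -0.0857, 0.0892]
tcp_rot: [-0.31, -3.125, -0.001]
wrist_force: [-0.4, 0.7, -2.3]
width: 0.257
grip_force: 78.7
```

Run:
```python
from h import *
from workcell import bot
p=wjig(-14,16.5);to(*p,.055,78.6);s=bot.read_state();print(jig(s["tool_pos"]))
I,K,T=snap('wrist','wg');A=pose(s)
# spacer pose in hand: vertical offset -> world
zb=s["tool_pos"][2]-.0194
P=SPC+[0,0,zb];q=proj(K,T,place(P,*s["tool_pos"][:2],np.radians(-11.5)));print("spacer px",q.round(0).tolist())
lo=q.min(0).astype(int);g=cv2.cvtColor(I,cv2.COLOR_RGB2GRAY).astype(int)
for k in (-4,0,4):
    u=int(q[:,0].mean())+k;d=np.abs(np.diff(g[:,u]));print(u,[(v,int(d[v])) for v in range(lo[1]-45,min(399,int(q[:,1].max())+25)) if d[v]>14])
```

```text
at [ 0.5015 -0.0857  0.0892] yaw 78.67 tilt [-0.04  0.04] shift [-0.004 -0.003  0.137] turn z 0.002 t 15.97 F [-0.4  0.7 -2.3] w 0.257 g 78.7 q6 -1.59
[-15.   17.4]
spacer px [[293.0, 228.0], [287.0, 258.0], [338.0, 228.0], [344.0, 258.0], [293.0, 256.0], [288.0, 291.0], [338.0, 256.0], [343.0, 291.0]]
311 [(200, 33), (221, 22), (222, 67), (223, 34), (257, 29), (258, 46), (259, 15), (303, 18)]
315 [(200, 32), (221, 22), (222, 67), (223, 32), (242, 19), (244, 19), (248, 15), (249, 15), (257, 29), (258, 45), (303, 19)]
319 [(200, 29), (221, 22), (222, 69), (223, 34), (237, 16), (245, 15), (257, 28), (258, 46), (259, 15), (303, 19)]
```

Run:
```python
from h import *
I,K,T=load('wg')
for n,P in {"thin front top":(-24,16,.02),"thin front bot":(-24,16,.008),"thin back top":(-54,16,.02),"coup front top":(-4,16,.024),"coup front bot":(-4,16,.008),"plate":(-62,16,.008)}.items():
    print(n,proj(K,T,[[*wjig(*P[:2]),P[2]]]).round(1).tolist())
cv2.imwrite('pics/wgs.png',cv2.resize(I[90:330,180:460],(700,600),interpolation=3)[:,:,::-1])
```

```text
thin front top [[313.2, 200.4]]
thin front bot [[313.3, 195.8]]
thin back top [[313.3, 155.7]]
coup front top [[313.1, 230.6]]
coup front bot [[313.2, 222.5]]
plate [[313.4, 141.2]]
```

View pics/wgs.png

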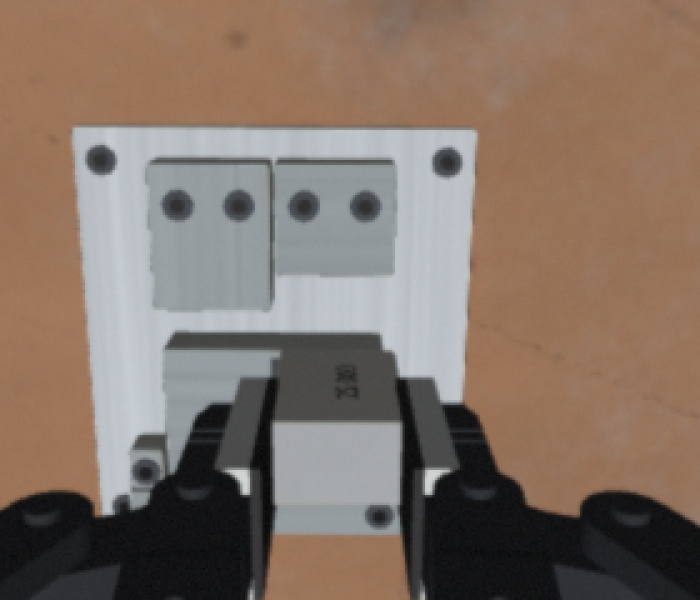

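The thin stop front (row 200) and coupon front (row 222) match the predictions, so the coupon is flush. The spacer is upright over the thin-stop gap (right, +y). I'll trim 1 mm and descend to just above it.

>>> play_rows(rows=[[[-0.002,-0.003,0.03],[0,0,0]],[[-0.003,-0.003,0.07],[0,0,0]],[[-0.003,-0.003,0.11],[0,0,0]],[[-0.003,-0.003,0.14],[0,0,0]],[[-0.003,-0.003,0.16],[0,0,0]],[[-0.003,-0.003,0.17],[0,0,0]],[[-0.003,-0.003,0.17],[0,0,0]],[[-0.003,-0.003,0.17],[0,0,0]],[[-0.003,-0.003,0.17],[0,0,0]]])

```text
time: 16.77
tool_pos: [0.5029, -0.0879, 0.0474]
tcp_rot: [0.312, 3.125, -0.0]
wrist_force: [0.4, -0.2, -0.8]
width: 0.252
grip_force: 78.7
```

Run:
```python
from h import *
from workcell import bot
p=wjig(-14.2,16.5);to(*p,.0274,78.6);s=bot.read_state();print(jig(s["tool_pos"]))
I,K,T=snap('wrist','wk');g=cv2.cvtColor(I,cv2.COLOR_RGB2GRAY).astype(int);zb=s["tool_pos"][2]-.0194
q=proj(K,T,place(SPC+[0,0,zb],*s["tool_pos"][:2],np.radians(-11.4)));print(q.round(0).tolist())
for n,P in {"thin front top":(-24,16,.02),"thin back":(-54,16,.02),"coup L top":(-4,-15,.024),"coup L bot":(-4,-15,.008),"plate":(-62,16,.008)}.items(): print(n,proj(K,T,[[*wjig(*P[:2]),P[2]]]).round(1).tolist())
for u in (305,313,321,270,262):
    d=np.abs(np.diff(g[:,u]));print(u,[(v,int(d[v])) for v in range(60,300) if d[v]>12])
```

```text
at [ 0.5029 -0.0879  0.0474] yaw 78.61 tilt [ 0.04 -0.01] shift [0.004 0.004 0.08 ] turn z 0.0 t 16.77 F [ 0.4 -0.2 -0.8] w 0.252 g 78.7 q6 -1.59
[-13.2  15.4]
[[293.0, 228.0], [287.0, 258.0], [338.0, 228.0], [344.0, 258.0], [293.0, 256.0], [288.0, 291.0], [338.0, 256.0], [343.0, 291.0]]
thin front top [[316.4, 218.2]]
thin back [[316.6, 163.7]]
coup L top [[260.0, 254.8]]
coup L bot [[264.3, 243.2]]
plate [[316.5, 145.5]]
305 [(144, 32), (145, 49), (158, 17), (159, 51), (160, 45), (162, 31), (163, 44), (176, 26), (177, 31), (189, 17), (190, 32), (191, 21), (216, 18), (217, 16), (228, 19), (229, 62), (230, 30), (257, 27), (258, 46), (259, 13)]
313 [(144, 32), (145, 51), (158, 16), (159, 54), (160, 47), (162, 31), (163, 43), (216, 22), (217, 17), (228, 20), (229, 67), (230, 31), (257, 28), (258, 46), (259, 13)]
321 [(144, 29), (145, 52), (159, 38), (160, 61), (162, 29), (163, 44), (216, 19), (217, 16), (228, 22), (229, 64), (230, 29), (244, 15), (248, 22), (257, 28), (258, 46), (259, 14)]
270 [(144, 38), (145, 47), (158, 21), (159, 65), (160, 31), (162, 34), (163, 36), (175, 30), (176, 39), (180, 18), (187, 16), (190, 19), (191, 33), (192, 18), (233, 15), (234, 24), (242, 23), (243, 81), (244, 18), (250, 23), (251, 18), (276, 33), (277, 30), (278, 79), (279, 41)]
262 [(144, 37), (145, 40), (158, 19), (159, 64), (160, 26), (162, 33), (163, 37), (179, 13), (182, 18), (184, 13), (185, 13), (233, 13), (234, 21), (242, 40), (243, 63), (252, 20), (253, 18), (262, 19)]
```

The base sits about 0.9 mm further +x than the TCP suggests, so I'll correct by -1.5 mm in x and +1 mm in y before entering the gap.

>>> play_rows(rows=[[[0.003,0.002,0],[0,0,0]],[[0.006,0.004,0],[0,0,0]],[[0.006,0.004,0],[0,0,0]],[[0.006,0.004,0],[0,0,0]],[[0.006,0.004,0],[0,0,0]]])

```text
time: 17.23
tool_pos: [0.5012, -0.0865, 0.0471]
tcp_rot: [0.312, 3.126, -0.0]
wrist_force: [0.4, 0.1, -0.7]
width: 0.254
grip_force: 78.7
```

Run:
```python
from h import *
from workcell import bot
p=wjig(-14.7,16.5);to(*p,.0274,78.6);s=bot.read_state();print(jig(s["tool_pos"]))
```

```text
at [ 0.5012 -0.0865  0.0471] yaw 78.62 tilt [ 0.01 -0.  ] shift [-0.002 -0.     0.079] turn z 0.0 t 17.23 F [ 0.4  0.1 -0.7] w 0.254 g 78.7 q6 -1.59
[-15.2  16.5]
```

>>> play_rows(rows=[[[-0.002,0,0.008],[0,0,0]],[[-0.002,0,0.018],[0,0,0]],[[-0.002,0,0.028],[0,0,0]],[[-0.002,0,0.038],[0,0,0]],[[-0.002,0,0.048],[0,0,0]],[[-0.002,0,0.058],[0,0,0]],[[-0.002,0,0.066],[0,0,0]],[[-0.002,0,0.072],[0,0,0]],[[-0.002,0,0.075],[0,0,0]],[[-0.002,0,0.075],[0,0,0]],[[-0.002,0,0.075],[0,0,0]]])

```text
time: 18.15
tool_pos: [0.5017, -0.0866, 0.0283]
tcp_rot: [0.312, 3.126, -0.0]
wrist_force: [-0.7, 0.2, -0.9]
width: 0.254
grip_force: 78.7
```

Run:
```python
from h import *
from workcell import bot
p=wjig(-14.5,16.5);to(*p,.0274,78.6);s=bot.read_state();print(jig(s["tool_pos"]))
```

```text
at [ 0.5017 -0.0866  0.0283] yaw 78.61 tilt [ 0. -0.] shift [-0.001  0.     0.004] turn z 0.0 t 18.15 F [-0.7  0.2 -0.9] w 0.254 g 78.7 q6 -1.59
[-14.6  16.5]
```

It's in the gap without contact. Going down until it touches the plate.

>>> play_rows(rows=[[[0,0,0.002],[0,0,0]],[[0,0,0.003],[0,0,0]],[[0,0,0.004],[0,0,0]],[[0,0,0.005],[0,0,0]],[[0,0,0.005],[0,0,0]],[[0,0,0.005],[0,0,0]]])

```text
time: 18.65
tool_pos: [0.5018, -0.0867, 0.0274]
tcp_rot: [0.312, 3.126, -0.0]
wrist_force: [-1.1, 0.9, 3.1]
width: 0.257
grip_force: 79.1
```

On the base plate (about 4 N). Now pushing +x toward the coupon in small steps.

>>> play_rows(rows=[[[-0.002,0,0],[0,0,0]],[[-0.004,0,0],[0,0,0]],[[-0.006,0,0],[0,0,0]],[[-0.008,0,0],[0,0,0]],[[-0.009,0,0],[0,0,0]],[[-0.009,0,0],[0,0,0]],[[-0.009,0,0],[0,0,0]],[[-0.009,0,0],[0,0,0]]])

```text
time: 19.32
tool_pos: [0.5022, -0.0867, 0.0274]
tcp_rot: [-0.311, -3.122, -0.001]
wrist_force: [-6.1, 1.2, 10.9]
width: 0.258
grip_force: 80.1
```

Run:
```python
from h import *
from workcell import bot
p=wjig(-12,16.5);to(*p,.0274,78.6);s=bot.read_state();print(jig(s["tool_pos"]))
```

```text
at [ 0.5022 -0.0867  0.0274] yaw 78.62 tilt [-0.22  0.04] shift [-0.009  0.    -0.   ] turn z 0.0 t 19.32 F [-6.1  1.2 10.9] w 0.258 g 80.1 q6 -1.59
[-14.2  16.5]
```

Fz rose along with Fx, so part of this may be friction on the plate. I'll ease the downward load a little and push on, to tell friction from contact.

>>> play_rows(rows=[[[0,0,-0.001],[0,0,0]],[[0,0,-0.002],[0,0,0]],[[0,0,-0.003],[0,0,0]],[[0,0,-0.003],[0,0,0]],[[0,0,-0.003],[0,0,0]]])

```text
time: 19.73
tool_pos: [0.5035, -0.087, 0.0274]
tcp_rot: [-0.311, -3.125, -0.0]
wrist_force: [-1.0, 0.8, -0.4]
width: 0.255
grip_force: 78.7
```

Run:
```python
from h import *
from workcell import bot
p=wjig(-12,16.5);to(*p,.0274,78.6);s=bot.read_state();print(jig(s["tool_pos"]))
```

```text
at [ 0.5035 -0.087   0.0274] yaw 78.62 tilt [-0.04  0.01] shift [-0.003 -0.     0.   ] turn z 0.0 t 19.73 F [-1.   0.8 -0.4] w 0.255 g 78.7 q6 -1.59
[-12.8  16.5]
```

That was friction: the spacer slid 1.4 mm freely. Continuing with a light down-load.

>>> play_rows(rows=[[[-0.002,0,0],[0,0,0]],[[-0.004,0,0],[0,0,0]],[[-0.006,0,0],[0,0,0]],[[-0.008,0,0],[0,0,0]],[[-0.008,0,0],[0,0,0]],[[-0.008,0,0],[0,0,0]]])

```text
time: 20.23
tool_pos: [0.5038, -0.087, 0.0274]
tcp_rot: [-0.311, -3.122, -0.001]
wrist_force: [-8.0, 0.8, 5.2]
width: 0.258
grip_force: 79.5
```

Run:
```python
from h import *
from workcell import bot
p=wjig(-12,16.5);to(*p,.0274,78.6);s=bot.read_state();print(jig(s["tool_pos"]))
```

```text
at [ 0.5038 -0.087   0.0274] yaw 78.61 tilt [-0.25  0.05] shift [-0.002 -0.     0.   ] turn z 0.0 t 20.23 F [-8.   0.8  5.2] w 0.258 g 79.5 q6 -1.59
[-12.5  16.5]
```

Stopped at jig x -12.5, which is where the coupon face should stop the spacer. Bringing the push to about 10 N and trimming the vertical load.

>>> play_rows(rows=[[[-0.001,0,-0.001],[0,0,0]],[[-0.002,0,-0.001],[0,0,0]],[[-0.004,0,-0.002],[0,0,0]],[[-0.004,0,-0.002],[0,0,0]],[[-0.004,0,-0.002],[0,0,0]],[[-0.004,0,-0.002],[0,0,0]],[[-0.004,0,-0.002],[0,0,0]],[[-0.004,0,-0.002],[0,0,0]]])

```text
time: 20.9
tool_pos: [0.5039, -0.087, 0.0275]
tcp_rot: [-0.311, -3.12, -0.001]
wrist_force: [-8.3, 1.4, 4.5]
width: 0.258
grip_force: 79.4
```

Run:
```python
from h import *
from workcell import bot
s=bot.read_state();print(jig(s["tool_pos"]));to(.5,-.09,.027,78.6)
I,K,T=snap('wrist','wf');g=cv2.cvtColor(I,cv2.COLOR_RGB2GRAY).astype(int)
for n,P in {"thin front top":(-24,6,.02),"plate":(-62,16,.008),"coup front bot L":(-4,-20,.008),"coup front top L":(-4,-20,.024),"lug front":(28,-37,.02)}.items(): print(n,proj(K,T,[[*wjig(*P[:2]),P[2]]]).round(1).tolist())
for u in (240,250,260,270,305,320):
    d=np.abs(np.diff(g[:,u]));print(u,[(v,int(d[v])) for v in range(140,310) if d[v]>14])
for k in range(2): to(.5,-.09,.027,78.6)
```

```text
[-12.5  16.5]
at [ 0.5039 -0.087   0.0275] yaw 78.62 tilt [-0.36  0.07] shift [ 0.013 -0.015  0.002] turn z 0.0 t 20.9 F [-8.3  1.4  4.5] w 0.258 g 79.4 q6 -1.59
thin front top [[293.9, 230.1]]
plate [[314.6, 148.9]]
coup front bot L [[247.5, 257.0]]
coup front top L [[241.1, 271.1]]
lug front [[214.2, 322.2]]
240 [(147, 36), (148, 48), (163, 22), (164, 64), (165, 32), (167, 28), (168, 43), (247, 20), (256, 39), (257, 61), (269, 34), (270, 37), (283, 17), (284, 31), (285, 30)]
250 [(146, 15), (147, 31), (148, 49), (163, 22), (164, 64), (165, 30), (167, 25), (168, 43), (247, 19), (248, 15), (256, 21), (257, 81), (258, 18), (269, 33), (270, 37), (276, 27), (277, 37), (278, 30), (279, 17)]
260 [(147, 31), (148, 51), (163, 20), (164, 66), (165, 32), (167, 22), (168, 41), (182, 21), (183, 48), (188, 18), (196, 16), (199, 26), (200, 33), (247, 15), (253, 36), (254, 84), (255, 38), (262, 20), (264, 16), (266, 17)]
270 [(147, 26), (148, 51), (163, 15), (164, 53), (165, 45), (167, 23), (168, 39), (169, 17), (188, 23), (190, 15), (194, 15), (249, 17), (250, 68), (251, 65), (276, 34), (277, 29), (278, 79), (279, 42)]
305 [(147, 15), (148, 47), (149, 19), (164, 53), (165, 46), (168, 33), (169, 32), (186, 27), (187, 16), (195, 16), (196, 19), (197, 25), (229, 52), (257, 27), (258, 46), (259, 15)]
320 [(148, 47), (149, 25), (164, 38), (165, 62), (168, 32), (169, 38), (229, 47), (248, 18), (257, 26), (258, 46), (259, 16)]
at [ 0.5038 -0.087   0.0275] yaw 78.61 tilt [-0.36  0.08] shift [ 0.013 -0.015  0.002] turn z 0.0 t 20.95 F [-8.   1.9  4.5] w 0.257 g 79.4 q6 -1.59
at [ 0.5038 -0.087   0.0275] yaw 78.61 tilt [-0.36  0.08] shift [ 0.013 -0.015  0.002] turn z 0.0 t 20.95 F [-8.   1.9  4.5] w 0.257 g 79.4 q6 -1.59
```

The spacer's back face is at about -4 mm, in contact with the coupon, and the coupon front still lines up with its seated position in both columns. I'll raise the push to about 10 N and trim out the 0.36° tilt.

>>> play_rows(rows=[[[-0.001,0,0],[0,-0.002,0]],[[-0.002,0,0],[0,-0.004,0]],[[-0.003,0,0],[0,-0.007,0]],[[-0.003,0,0],[0,-0.007,0]],[[-0.003,0,0],[0,-0.007,0]],[[-0.003,0,0],[0,-0.007,0]],[[-0.003,0,0],[0,-0.007,0]]])

```text
time: 21.53
tool_pos: [0.5039, -0.087, 0.0274]
tcp_rot: [-0.311, -3.124, -0.0]
wrist_force: [-9.7, 1.8, 6.5]
width: 0.258
grip_force: 79.7
```

Run:
```python
from h import *
from workcell import bot
s=bot.read_state();print(jig(s["tool_pos"]));to(.5,-.09,.027,78.6)
```

```text
[-12.4  16.5]
at [ 0.5039 -0.087   0.0274] yaw 78.61 tilt [-0.14  0.03] shift [ 0.013 -0.015  0.002] turn z 0.0 t 21.53 F [-9.7  1.8  6.5] w 0.258 g 79.7 q6 -1.59
```

>>> play_rows(rows=[[[-0.001,0,-0.001],[0,-0.002,0]],[[-0.002,0,-0.001],[0,-0.004,0]],[[-0.002,0,-0.001],[0,-0.004,0]],[[-0.002,0,-0.001],[0,-0.004,0]],[[-0.002,0,-0.001],[0,-0.004,0]],[[-0.002,0,-0.001],[0,-0.004,0]],[[-0.002,0,-0.001],[0,-0.004,0]],[[-0.002,0,-0.001],[0,-0.004,0]],[[-0.002,0,-0.001],[0,-0.004,0]],[[-0.002,0,-0.001],[0,-0.004,0]]])

```text
time: 22.37
tool_pos: [0.5038, -0.087, 0.0274]
tcp_rot: [-0.312, -3.126, -0.0]
wrist_force: [-10.1, 1.6, 6.7]
width: 0.259
grip_force: 79.6
```

Run:
```python
from h import *
from workcell import bot,cams
f=[]
for k in range(6):
    cams.read_camera("side");s=bot.read_state();f.append(s["wrist_force"])
e=np.array([np.cos(JA),np.sin(JA)]);f=np.array(f);print("push",(-f[:,:2]@e).round(1),"Fz",f[:,2].round(1),jig(s["tool_pos"]));to(.5,-.09,.027,78.6)
```

```text
push [10.6 10.6 11.  10.8 11.5 11.2] Fz [6.9 6.7 6.2 6.6 7.5 6.6] [-12.5  16.5]
at [ 0.5038 -0.087   0.0274] yaw 78.62 tilt [-0.02  0.01] shift [ 0.013 -0.015  0.002] turn z 0.0 t 22.67 F [-11.1   1.9   6.6] w 0.255 g 79.6 q6 -1.59
```

The push is steady at about 11 N, the tool is upright and the spacer is on the base. Handing in.

```bash
python3 -c "
from workcell import bot
print(bot.finish_job())"
```

```text
the job is handed in; nothing more can be done
None
```

I handed the job in at 22.7 s: the coupon is seated against the rail, and the spacer stands on the base plate in the thin-stop gap, still gripped and pushing the coupon with a steady 11 N or so; the hand-in returned no verdict.

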